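Clamp a stop collar onto the flat of a cutter arbor

TASK

Turn the stop collar on the upright cutter arbor until its quick-clamp screw faces the flat on the arbor, then push the screw's lever down by its ball until the screw is firmly tight on the flat, and let go. Feel for the stop: beyond it the lever gives only a little and wants a firm push of about 16 N, but never push on the collar, its bar or its lever with more than 22 N; leave the other things on the bench where they are.

Things in the scene. Friction and masses are not known exactly. Their poses are not given: they have to be found in the camera images.
- arbor: Bare-steel fixed upright shank, 40 mm diameter, with one flat ground along it (D-shaped from above), 24 mm wide, 4 mm deep, facing along its +x. Origin 81 mm above the bench; z up. The shank's axis lies up to 2.4 mm from the origin along x either way, so the flat is 13.6 to 18.4 mm from it. It ends 135 mm above the bench, in a fixed square steel block 74 mm wide, 80 mm high.
- collar: Dark steel stop collar round the arbor, 64 mm across, 20 mm high. Origin at its middle, 100 mm above the bench; z up. Turns about z either way without end, stays where left (drag 0.15 N m), cannot slide up or down. Its axis is up to 0.7 mm off the arbor's origin. The screw sits along its +x in a boss 20 mm wide ending 44 mm from the axis; a tommy bar along its -x.
- bar_end (a point): Outer end, on the centre line, of the collar's tommy bar: a straight level steel bar, 10 mm diameter, at the height of the collar's origin, from the collar out to 88 mm from its axis along its -x. Pushed sideways here with some 2 N it turns the collar.
- screw_tip: Inner end of the clamp screw, 14 mm across, hidden in the collar; origin at the centre of its end face, moving along the collar's x as the lever turns. Firmly tight: it presses on the flat with over 18 N after letting go; the thread holds up to about 25 N. The last few degrees of facing error pull themselves straight as it tightens.
- lever_ball (a point): Centre of the black ball, 18 mm across, at the end of the screw's lever, 60 mm from the screw's axis. The lever's plane lies 52 mm from the collar's axis along the collar's +x; from the screw, which is at the height of the collar's origin, the lever reaches towards the collar's +y.
- clamp_lever (a joint): Lever angle about the quick-clamp screw (rad). At 0 it rises 0.35 rad above level; grows as the ball is pushed down (tightening). A radian drives the screw 18 mm in; at 0 the tip is 24.4 mm from the collar's axis. On the round of the arbor it meets the stop at 0.07 to 0.42, on the flat anywhere from 0.3 to 0.63; it gives some 0.1 beyond. Drag 0.45 N m, 7.5 N at the ball; stays where left.
- holder: Bystander: dark steel tool holder standing on the bench, 60 mm across, 85 mm high; origin under its centre.
- drill_box: Bystander: open cardboard box of drills, 80 x 110 mm, 35 mm high; origin under its centre.
- spare_collar: Bystander: bright steel ring lying on the bench, 56 mm across, 16 mm high; origin under its centre.

How it is judged:
By the outcome, as a careful person would: the job done as asked, in the order asked, and still so for the second after the job is handed in, with the robot touching nothing.
It also fails if it takes over 64 s, if anything falls off the work surface, if the arm or the gripper's body presses on something with over 40 N, if the wrist force passes 120 N, or if a joint passes its speed limit or range.

ROBOT

A 6-joint arm with a two-finger parallel gripper is mounted at the origin on the work surface. World frame = base frame: x ahead of the robot, y to its left, z up, the work surface at z = 0. Lengths are in m, angles in rad, forces in N, time in s.
With the tool pointing down it reaches from about 0.25 to 0.775 m from the base axis. Payload 4 kg.
Tool frame: the origin (TCP) lies between the finger pads; the fingertips stand 11 mm ahead of it and the grasp point (between the pads) lies 8 mm behind it; z points along the fingers, y is the direction in which the jaws open and shut (so a half turn about z gives the same grasp; the last joint's range is limited). The gripper opens to 94 mm and grips with 3 to 60 N. Pads are 16 mm wide; open, the fingers measure 119 mm over their backs; the gripper's body (75 mm by 177 mm) begins 78 mm behind the grasp point.
Start: joints at [1.146, 0.087, 1.371, -0, 1.684, -0.103], TCP at [0.174, 0.522, 0.217] pointing down, gripper open.
Joint ranges: [-3.1, 3.1], [-0.76, 2.03], [0.27, 2.55], [-1.08, 4.22], [0.17, 2.65], [-2.57, 2.57]. Speed limits (rad/s): [2.79, 2.79, 3.14, 3.14, 3.14, 3.14].

INTERFACE

Orientations are given as [roll, pitch, yaw] about the fixed x, y, z axes, in that order (R = Rz(yaw) Ry(pitch) Rx(roll)).
In Python, from bench import get_obs, cams, ticket gives the robot as it stands. The module is installed in compiled form; this text tells all that it offers.
- The arm moves only by the shell command python3 -m crank 'ROWS'. ROWS is JSON, a list of rows, each an object of numbers: "tx", "ty", "tz": the shift along the tool's x, y, z in cm; "twist": the turn about the tool's z in degrees; "grip": the opening, from 0 (shut) to 1 (fully open). In form: [{"tx": .., "ty": .., "tz": .., "twist": .., "grip": ..}, ...]. A call has 1 to 12 rows; each row shifts and turns the commanded pose from where the row before left it, along the tool's axes as they then stand; what a row does not reach is not made up. A row lasts 1/8 s, in which the tool goes at most 62.5 mm and 10.7 degrees, less where a joint would pass 70% of its speed; a pose out of reach is approached as far as the arm can. A call is refused whole if a number of a shift passes 6.25 or a number of a turn 10.7, either way. A call with a gripper value outside its range is refused whole. The fingers move at their own pace and stop on an object; the grip force is fixed at half the most. Time passes only in rows, so rows that do not move let the fingers close. It gives the time, the measured TCP pose, the force and the opening at its end, in the units of the state.
- get_obs(): the state, without advancing time (a new reading comes with each control period).
- cams.snapshot(name): name is "side" or "top" or "wrist"; returns a dict with "frame" (480x640x3 uint8, red, green, blue), "intrinsics" (3x3 intrinsics, pixels), "R" (3x3) and "t" (3): a world point X has camera coordinates R X + t; the wrist camera has in their place "hand_eye" (4x4, takes a point from camera to tool coordinates, whose origin is the TCP and whose axes are the flange's). Camera axes: x right, y down, z forward; pixel columns grow to the right and rows downward; lengths in m; the calibration is good to about 2 mm. A picture is of the moment at which its call begins: read the wrist's pose just before it. There is no depth.
- ticket.close_job(): hands the job in, once; it reports no verdict.
Trained networks look in a picture, given as the dict that the camera call returned (one of the last four; its "shot" number tells which), for a name from the list of things; names that differ only in an ending like _2 or _b are one class to them, and where a whole thing is asked for, a point or a joint stands for the part that bears it (a point fixed in the world has none). Each returns a list of dicts, best first, with "conf" (0 to 1); they miss things now and then, are a little off and sometimes report something else, mostly with a low value. They report only what shows in the picture. A call takes as long as a camera call.
- cams.outline_of(picture, query): "region" (480x640 bool, what is visible of it) and "centre" ([column, row] in pixels, amid what is visible of it).
The state is a dict: "time": time; "joint_positions": joint angles; "qvel": joint speeds; "joint_torque": joint torques, N m; "tool_pos": TCP position; "ee_rot": TCP orientation; "wrist_force": force on the tool from outside, world axes, zero at the start; "wrist_torque": the same for the moment, N m; "width": finger opening in m.
Only numpy, scipy, OpenCV 4.12 (cv2) and the standard library are available. Lean on these libraries where they do the work, as an engineer would, in place of code of your own. Each camera call takes 0.05 s, during which the arm holds its last target.

## Working session

There is one attempt and no reset: what is moved stays moved. The work goes in short steps, Python scripts to look and compute and a shell command to move; the robot and the scene stay as the last step left them, time stands still between calls to the robot, and variables do not carry over. Pictures are saved under pics/ and viewed, and the job is handed in when it is done.

```bash
mkdir -p pics; cat > h.py <<'E'
import numpy as np, cv2
from bench import get_obs, cams, ticket
def snap(n,fn):
    o=get_obs(); p=cams.snapshot(n); cv2.imwrite('pics/'+fn+'.png',p['frame'][:,:,::-1]); return o,p
E
python3 - <<'E'
from h import *
np.set_printoptions(precision=4,suppress=True)
o=get_obs(); print(o)
for n in ['side','top','wrist']:
    o,p=snap(n,n+'0')
    print(n,{k:v for k,v in p.items() if k!='frame'})
    for q in ['arbor','collar','bar_end','lever_ball','holder','drill_box','spare_collar']:
        r=cams.outline_of(p,q)
        print(q,[(round(x['conf'],2),np.round(x['centre']),int(x['region'].sum())) for x in r[:2]])
print(get_obs()['time'])
E
```

```text
{'time': 0.0, 'joint_positions': array([ 1.1459,  0.0879,  1.3723, -0.    ,  1.6836, -0.1031]), 'qvel': array([ 0.0016, -0.0016,  0.001 ,  0.0001,  0.0003, -0.    ]), 'joint_torque': array([  0.0019, -34.0194, -30.2422,   0.072 ,   0.0332,  -0.0002]), 'tool_pos': array([0.1737, 0.5213, 0.2153]), 'ee_rot': array([-3.1395, -0.0002,  2.8198]), 'wrist_force': array([ 0.3081, -0.2797,  0.254 ]), 'wrist_torque': array([-0.0293, -0.0015,  0.0042]), 'width': 0.0935696478860571}
side {'intrinsics': array([[563.738 ,   0.    , 326.5488],
       [  0.    , 563.738 , 230.3949],
       [  0.    ,   0.    ,   1.    ]]), 'R': array([[-0.9514, -0.3078,  0.0118],
       [-0.2128,  0.629 , -0.7477],
       [ 0.2228, -0.7139, -0.6639]]), 't': array([0.6235, 0.1817, 0.9596]), 'shot': 1}
arbor [(0.6, array([371., 246.]), 531)]
collar [(0.77, array([365., 258.]), 1116)]
bar_end [(0.69, array([366., 261.]), 1052)]
lever_ball [(0.59, array([367., 225.]), 174)]
holder [(0.64, array([316., 365.]), 1364)]
drill_box [(0.65, array([404., 221.]), 1803), (0.6, array([366., 260.]), 1110)]
spare_collar [(0.95, array
[... 364 characters left out ...]

collar [(0.57, array([297., 279.]), 1083)]
bar_end [(0.61, array([298., 277.]), 1079)]
lever_ball [(0.5, array([322., 280.]), 291)]
holder [(0.95, array([194., 270.]), 689)]
drill_box [(0.79, array([392., 291.]), 2339)]
spare_collar [(0.78, array([299., 200.]), 523)]
wrist {'intrinsics': array([[343.6947,   0.    , 312.7018],
       [  0.    , 343.6947, 239.3915],
       [  0.    ,   0.    ,   1.    ]]), 'hand_eye': array([[ 0.0006, -0.9602, -0.2795,  0.0808],
       [ 1.    ,  0.0007, -0.0003, -0.0003],
       [ 0.0005, -0.2795,  0.9602, -0.1688],
       [ 0.    ,  0.    ,  0.    ,  1.    ]]), 'shot': 3}
arbor []
collar []
bar_end []
lever_ball []
holder []
drill_box []
spare_collar []
1.2
```

```bash
python3 - <<'E'
import cv2
a=cv2.imread('pics/top0.png')[160:360,150:450]; cv2.imwrite('pics/top0c.png',cv2.resize(a,(780,520),interpolation=cv2.INTER_CUBIC))
a=cv2.imread('pics/side0.png')[170:400,220:480]; cv2.imwrite('pics/side0c.png',cv2.resize(a,(650,575),interpolation=cv2.INTER_CUBIC))
E
```

```text
(no output)
```

View pics/top0c.png

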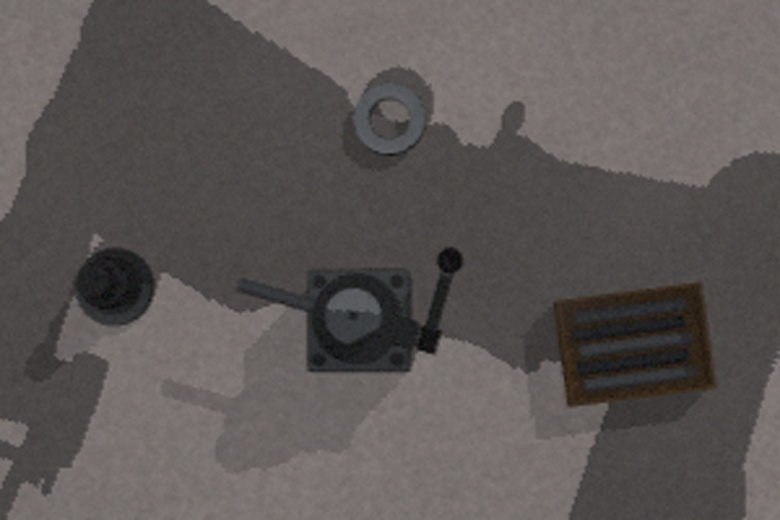

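View pics/side0c.png

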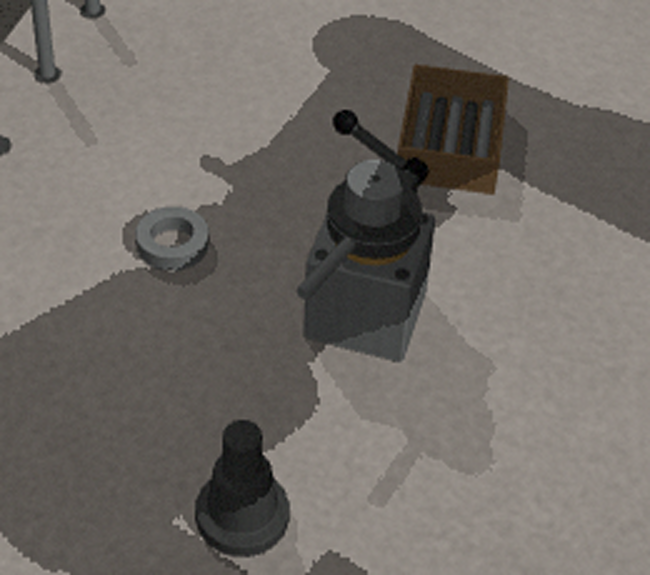

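View pics/top0.png

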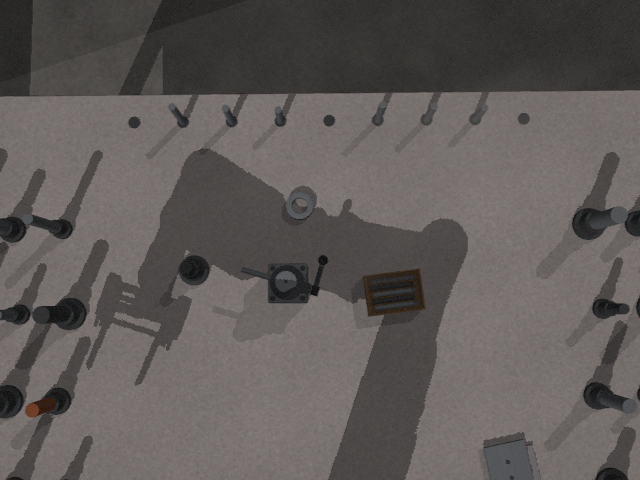

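```bash
cat >> h.py <<'E'
from scipy.spatial.transform import Rotation as Ro
def campose(p,o=None):
    if 'R' in p: return p['R'].T, -p['R'].T@p['t']
    Rt=Ro.from_euler('xyz',o['ee_rot']).as_matrix(); H=p['hand_eye']
    return Rt@H[:3,:3], Rt@H[:3,3]+o['tool_pos']
def pix2w(p,uv,z,o=None):
    Rc,c=campose(p,o); K=p['intrinsics']
    d=Rc@np.linalg.inv(K)@np.array([uv[0],uv[1],1.]); return c+d*(z-c[2])/d[2]
def w2pix(p,X,o=None):
    Rc,c=campose(p,o); q=p['intrinsics']@(Rc.T@(np.asarray(X,float)-c)); return q[:2]/q[2]
E
python3 - <<'E'
from h import *
np.set_printoptions(precision=4,suppress=True)
o=get_obs()
p=cams.snapshot('top')
c=lambda u,v:(150+u/2.6,160+v/2.6)
print('axis',pix2w(p,c(353,315),.135))
print('bar end',pix2w(p,c(241,285),.1))
print('ball',pix2w(p,c(450,260),.12))
print('screw',pix2w(p,c(427,340),.10))
print('holder',pix2w(p,c(115,285),.085)); print('ring',pix2w(p,c(388,117),.016))
for q in [(555,302),(701,283),(714,385),(570,405)]: print('box',pix2w(p,c(*q),.035))
for q in [(308,268),(411,268),(411,371),(308,371)]: print('block',pix2w(p,c(*q),.08))
E
```

```text
axis [0.555  0.0828 0.135 ]
bar end [0.5785 0.164  0.1   ]
ball [0.5933 0.0157 0.12  ]
screw [0.5382 0.0324 0.1   ]
holder [0.5803 0.2564 0.085 ]
ring [0.7119 0.0614 0.016 ]
box [ 0.5673 -0.0634  0.035 ]
box [ 0.5804 -0.1731  0.035 ]
box [ 0.5041 -0.1809  0.035 ]
box [ 0.4904 -0.0733  0.035 ]
block [0.5915 0.1181 0.08  ]
block [0.5907 0.0436 0.08  ]
block [0.5166 0.0443 0.08  ]
block [0.5173 0.1183 0.08  ]
```

```bash
cat >> h.py <<'E'
def delta(target,o=None):
    o=o or get_obs(); R=Ro.from_euler('xyz',o['ee_rot']).as_matrix()
    return 100*R.T@(np.array(target)-o['tool_pos'])
E
python3 - <<'E'
from h import *
np.set_printoptions(precision=3,suppress=True)
o=get_obs(); print(Ro.from_euler('xyz',o['ee_rot']).as_matrix()); print(delta([.54,.085,.215]))
E
```

```text
[[-0.949  0.316  0.   ]
 [ 0.316  0.949  0.   ]
 [-0.     0.    -1.   ]]
[-48.539 -29.858   0.149]
```

```bash
python3 -m crank '[{"tx":-4.0,"ty":-2.5,"grip":0},{"tx":-4.5,"ty":-2.7,"grip":0},{"tx":-4.5,"ty":-2.7,"grip":0},{"tx":-4.5,"ty":-2.8,"grip":0},{"tx":-4.5,"ty":-2.8,"grip":0},{"tx":-4.5,"ty":-2.8,"grip":0},{"tx":-4.5,"ty":-2.8,"grip":0},{"tx":-4.5,"ty":-2.8,"grip":0},{"tx":-4.5,"ty":-2.8,"grip":0},{"tx":-4.5,"ty":-2.8,"grip":0},{"tx":-4.0,"ty":-2.3,"grip":0},{"grip":0}]'
python3 - <<'E'
from h import *
o,p=snap('wrist','w1'); print(o['tool_pos'],o['ee_rot'],w2pix(p,[.555,.083,.135],o),o['time'])
E
```

```text
[0.1739606  0.52177021 0.21649022] [3.14153301e+00 4.54447821e-05 2.81978102e+00] [ 60.48412347 655.61727073] 1.25invalid input at $[0]: expected keys tx, ty, tz, twist, grip
```

View pics/w1.png

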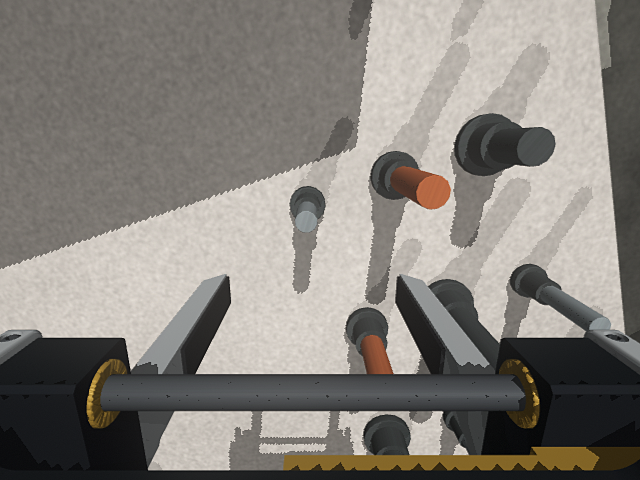

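```bash
python3 -m crank '[{"tx":-4.0,"ty":-2.5,"tz":0,"twist":0,"grip":0},{"tx":-4.5,"ty":-2.7,"tz":0,"twist":0,"grip":0},{"tx":-4.5,"ty":-2.7,"tz":0,"twist":0,"grip":0},{"tx":-4.5,"ty":-2.8,"tz":0,"twist":0,"grip":0},{"tx":-4.5,"ty":-2.8,"tz":0,"twist":0,"grip":0},{"tx":-4.5,"ty":-2.8,"tz":0,"twist":0,"grip":0},{"tx":-4.5,"ty":-2.8,"tz":0,"twist":0,"grip":0},{"tx":-4.5,"ty":-2.8,"tz":0,"twist":0,"grip":0},{"tx":-4.5,"ty":-2.8,"tz":0,"twist":0,"grip":0},{"tx":-4.5,"ty":-2.8,"tz":0,"twist":0,"grip":0},{"tx":-4.0,"ty":-2.3,"tz":0,"twist":0,"grip":0},{"tx":0,"ty":0,"tz":0,"twist":0,"grip":0}]'
python3 - <<'E'
from h import *
o,p=snap('wrist','w1b'); print(o['tool_pos'],o['ee_rot'],w2pix(p,[.555,.083,.135],o),o['time'])
E
```

```text
time: 2.8
tool_pos: [0.5411, 0.0832, 0.2157]
ee_rot: [-3.141, -0.001, 2.815]
wrist_force: [-0.6, -0.5, -0.3]
width: 0.0009
[0.54108195 0.08324224 0.21566581] [-3.14085563e+00 -8.33152541e-04  2.81534600e+00] [318.78788981 266.17492586] 2.8
```

View pics/w1b.png

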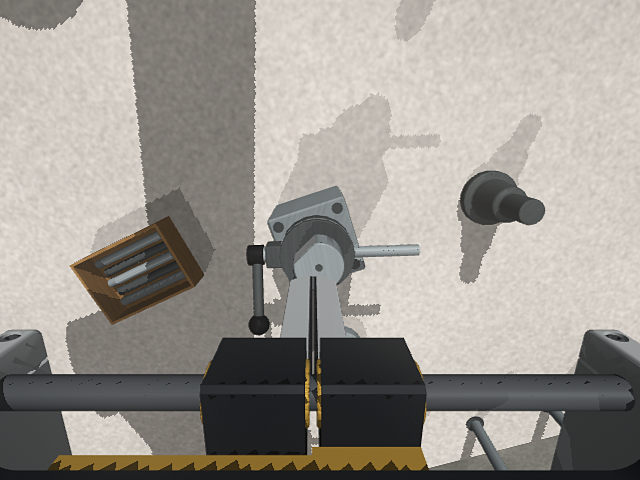

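```bash
python3 - <<'E'
import cv2
a=cv2.imread('pics/w1b.png')[170:350,230:430]; cv2.imwrite('pics/w1c.png',cv2.resize(a,(660,594),interpolation=cv2.INTER_CUBIC))
a=cv2.imread('pics/top0.png')[255:310,260:330]; cv2.imwrite('pics/top0d.png',cv2.resize(a,(700,550),interpolation=cv2.INTER_CUBIC))
E
```

```text
(no output)
```

View pics/w1c.png

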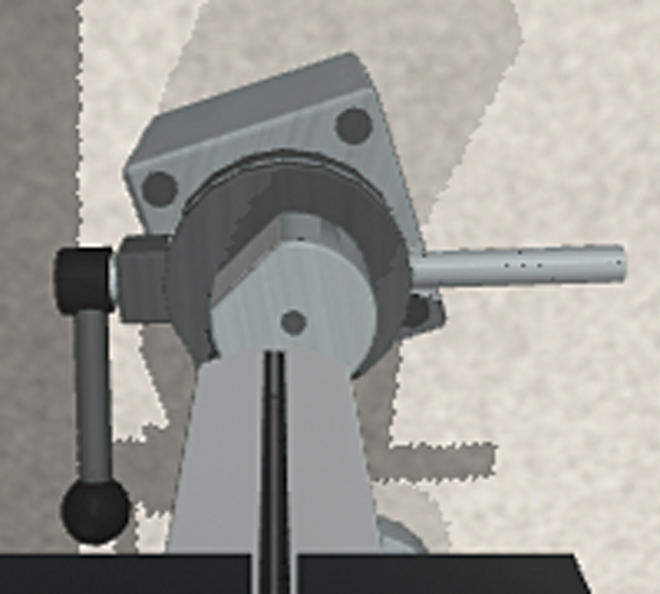

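View pics/top0d.png

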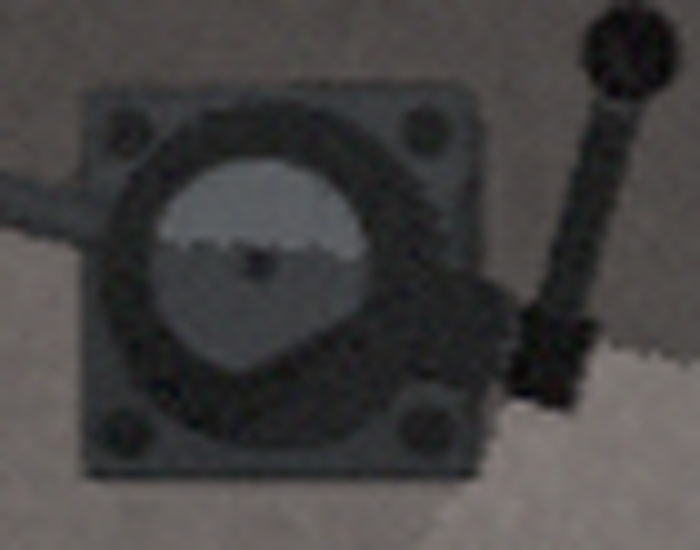

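```bash
python3 - <<'E'
from h import *
np.set_printoptions(precision=4,suppress=True)
o=get_obs(); p=cams.snapshot('wrist')
c=lambda u,v:(230+u/3.3,170+v/3.3)
P=lambda u,v,z:pix2w(p,c(u,v),z,o)
a=P(290,212,.135);b=P(212,300,.135);h=P(293,321,.135)
d=b-a; n=np.array([d[1],-d[0]]); 
m=(a+b)/2; 
if n@(m-h)[:2]<0:n=-n
print(a,b,h,'len',np.hypot(*d[:2]),'flat yaw',np.degrees(np.arctan2(n[1],n[0])), 'dist hole', n@(m-h)[:2]/np.linalg.norm(n))
be=P(622,263,.1); ball=P(95,510,.12); s=P(100,281,.1)
print('bar end',be,'ball',ball,'screw',s)
# bar dir
b0=P(430,268,.1); v=be-b0; print('bar yaw',np.degrees(np.arctan2(v[1],v[0])))
v=ball-P(83,280,.1); print('lever yaw',np.degrees(np.arctan2(v[1],v[0])))
t=cams.snapshot('top'); c=lambda u,v:(260+u/10,255+v/10)
a=pix2w(t,c(245,372),.135);b=pix2w(t,c(368,300),.135); d=b-a
print(a,b,np.degrees(np.arctan2(-d[0],d[1]))%180-180, np.hypot(*d[:2]))
E
```

```text
[0.5296 0.092  0.135 ] [0.544 0.068 0.135] [0.555  0.0843 0.135 ] len 0.027976103546002128 flat yaw -148.93629151207574 dist hole 0.01781499002429133
bar end [0.5799 0.1681 0.1   ] ball [0.5941 0.0171 0.12  ] screw [0.5408 0.0357 0.1   ]
bar yaw 73.03343009360584
lever yaw -14.790508300708279
[0.5353 0.0851 0.135 ] [0.5479 0.0631 0.135 ] -150.21078808479857 0.02534236895426724
```

```bash
python3 - <<'E'
from h import *
np.set_printoptions(precision=3,suppress=True)
o=get_obs(); print(o['joint_positions'],o['time'],o['wrist_force'],delta([.5571,.1618,.099]))
E
```

```text
[ 0.055  0.079  1.38   0.001  1.683 -1.195] 2.95 [0.093 0.154 0.606] [ 0.685  7.716 11.749]
```

```bash
python3 -m crank '[{"tx":0.4,"ty":4.0,"tz":0,"twist":0,"grip":0},{"tx":0.3,"ty":3.7,"tz":1,"twist":0,"grip":0},{"tx":0,"ty":0,"tz":4,"twist":0,"grip":0},{"tx":0,"ty":0,"tz":4,"twist":0,"grip":0},{"tx":0,"ty":0,"tz":2.7,"twist":0,"grip":0},{"tx":0,"ty":0,"tz":0,"twist":0,"grip":0}]'
python3 - <<'E'
from h import *
o,p=snap('top','t2'); a=p['frame'][225:325,230:350,::-1]; cv2.imwrite('pics/t2c.png',cv2.resize(a,(720,600),interpolation=cv2.INTER_CUBIC)); print(o['tool_pos'],o['ee_rot'],o['wrist_force'])
E
```

```text
time: 3.7
tool_pos: [0.5547, 0.162, 0.097]
ee_rot: [-3.139, -0.005, 2.822]
wrist_force: [-0.0, -0.8, 0.1]
width: 0.0002
[0.55470756 0.16202239 0.09704719] [-3.13914644 -0.00512163  2.82211812] [-0.03701883 -0.75377149  0.06480537]
```

View pics/t2c.png

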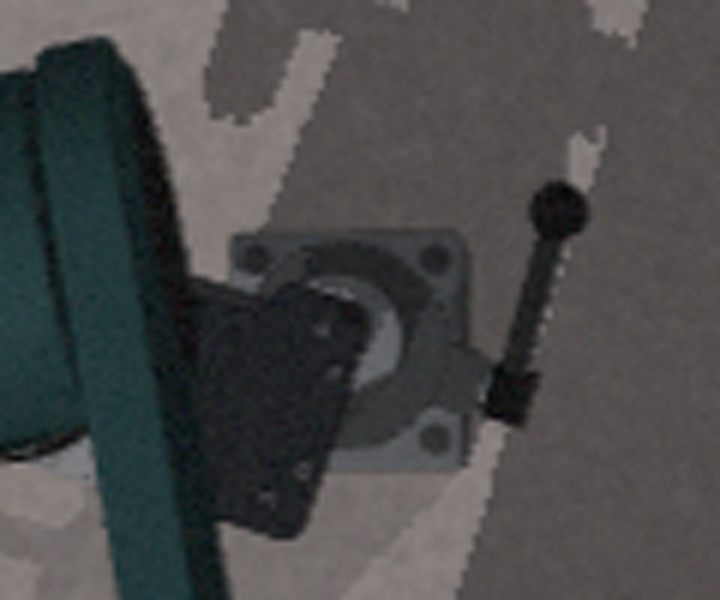

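```bash
python3 -m crank '[{"tx":-0.5,"ty":0,"tz":0,"twist":0,"grip":0},{"tx":-0.4,"ty":0,"tz":0,"twist":0,"grip":0},{"tx":-0.15,"ty":0,"tz":0,"twist":0,"grip":0}]'
python3 -m crank '[{"tx":-0.72,"ty":0.09,"tz":0,"twist":5.5,"grip":0},{"tx":-0.72,"ty":0.09,"tz":0,"twist":5.5,"grip":0}]'
python3 -m crank '[{"tx":-0.72,"ty":0.09,"tz":0,"twist":5.5,"grip":0},{"tx":-0.72,"ty":0.09,"tz":0,"twist":5.5,"grip":0},{"tx":-0.72,"ty":0.09,"tz":0,"twist":5.5,"grip":0},{"tx":-0.72,"ty":0.09,"tz":0,"twist":5.5,"grip":0},{"tx":0,"ty":0,"tz":0,"twist":0,"grip":0}]'
python3 - <<'E'
from h import *
o,p=snap('top','t3'); a=p['frame'][225:325,230:350,::-1]; cv2.imwrite('pics/t3c.png',cv2.resize(a,(720,600),interpolation=cv2.INTER_CUBIC)); print(o['tool_pos'],o['ee_rot'],o['wrist_force'])
o,p=snap('wrist','w3')
E
```

```text
time: 4.12
tool_pos: [0.5681, 0.158, 0.1008]
ee_rot: [3.14, 0.001, 2.82]
wrist_force: [-1.6, 1.1, 0.2]
width: 0.0006
time: 4.38
tool_pos: [0.5817, 0.1541, 0.1002]
ee_rot: [3.141, -0.0, 2.625]
wrist_force: [-2.2, 0.3, 1.3]
width: 0.0003
time: 5.0
tool_pos: [0.6071, 0.1388, 0.0998]
ee_rot: [3.141, 0.001, 2.244]
wrist_force: [-0.6, -1.0, -0.5]
width: 0.0002
[0.60709729 0.13884618 0.09975058] [3.14099162e+00 9.56172586e-04 2.24412705e+00] [-0.56735356 -0.99963988 -0.52265633]
```

View pics/t3c.png

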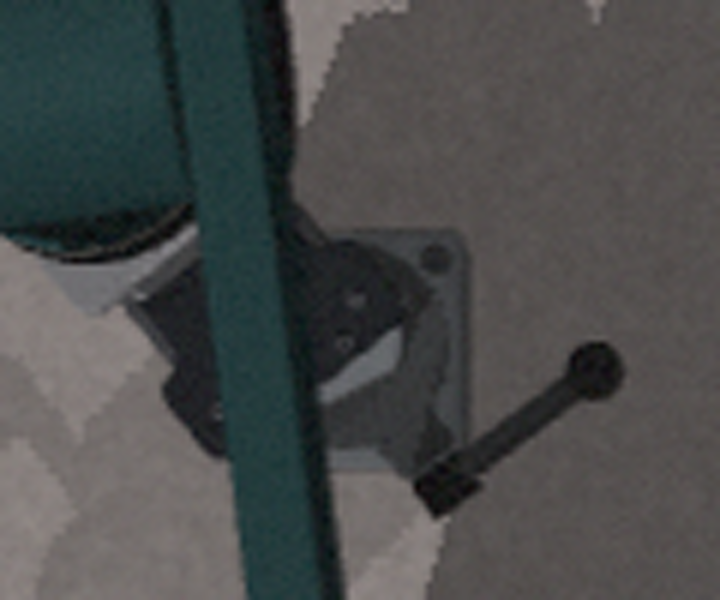

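View pics/w3.png

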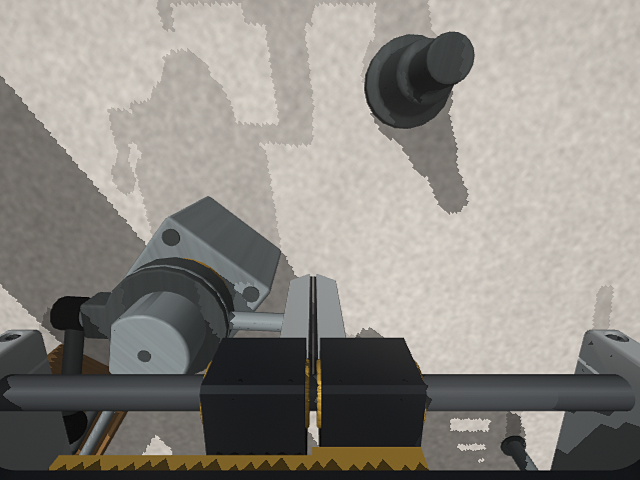

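```bash
python3 - <<'E'
from h import *
t=cams.snapshot('top'); c=lambda u,v:(230+u/6,225+v/6)
h=pix2w(t,c(448,486),.1); b=pix2w(t,c(596,370),.12); d=b-h
print(h,b,np.degrees(np.arctan2(d[1],d[0]))-90)
# same on initial image for calibration
c=lambda u,v:(150+u/2.6,160+v/2.6)
h=pix2w(t,c(427,340),.1); b=pix2w(t,c(450,260),.12); d=b-h
print(np.degrees(np.arctan2(d[1],d[0]))-90)
t0=lambda r:0
E
```

```text
[0.51048576 0.05021159 0.1       ] [0.54483659 0.00490438 0.12      ] -142.83147629759767
-106.88422085584756
```

```bash
python3 -m crank '[{"tx":-0.36,"ty":0.04,"tz":0,"twist":2.7,"grip":0},{"tx":-0.36,"ty":0.04,"tz":0,"twist":2.7,"grip":0},{"tx":0,"ty":0,"tz":0,"twist":0,"grip":0},{"tx":1.5,"ty":0,"tz":0,"twist":0,"grip":0},{"tx":1.0,"ty":0,"tz":-4,"twist":0,"grip":0},{"tx":0,"ty":0,"tz":-5,"twist":0,"grip":0},{"tx":0,"ty":3,"tz":0,"twist":0,"grip":0},{"tx":0,"ty":3,"tz":0,"twist":0,"grip":0},{"tx":0,"ty":0,"tz":0,"twist":0,"grip":0}]'
python3 - <<'E'
from h import *
o,p=snap('top','t4'); a=p['frame'][225:325,230:350,::-1]; cv2.imwrite('pics/t4c.png',cv2.resize(a,(720,600),interpolation=cv2.INTER_CUBIC)); print(o['tool_pos'],o['ee_rot'],o['wrist_force'])
o,p=snap('wrist','w4'); 
E
```

```text
time: 6.28
tool_pos: [0.6481, 0.1892, 0.1884]
ee_rot: [-3.141, -0.0, 2.152]
wrist_force: [-0.2, -0.4, -0.0]
width: 0.0004
[0.64809752 0.18924987 0.18842919] [-3.14061058e+00 -1.69248341e-04  2.15169339e+00] [-0.23288252 -0.43978491 -0.03079904]
```

View pics/t4c.png

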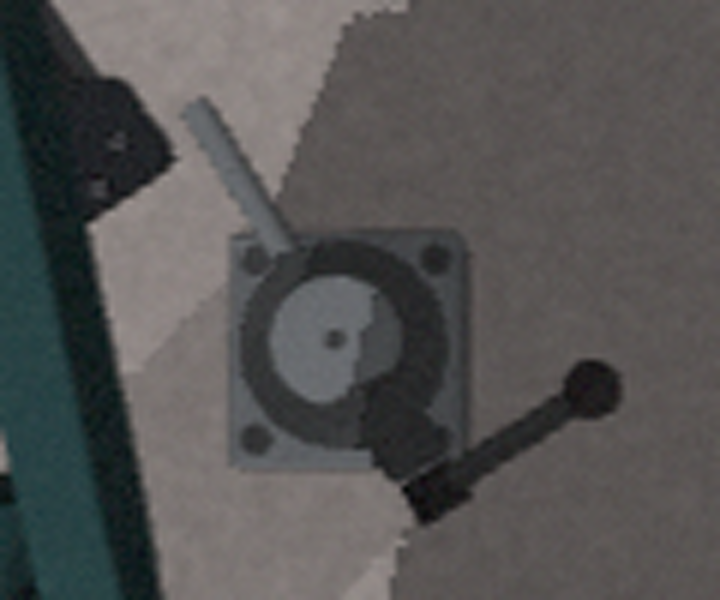

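View pics/w4.png

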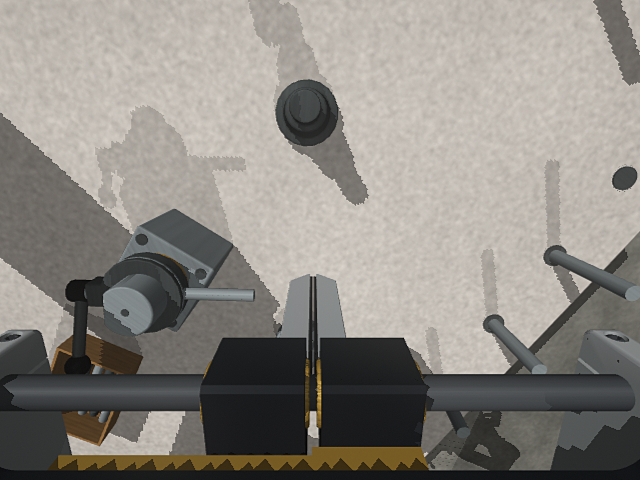

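```bash
python3 - <<'E'
import cv2
a=cv2.imread('pics/w4.png')[200:380,55:265]; cv2.imwrite('pics/w4c.png',cv2.resize(a,(700,600),interpolation=cv2.INTER_CUBIC))
E
```

```text
(no output)
```

View pics/w4c.png

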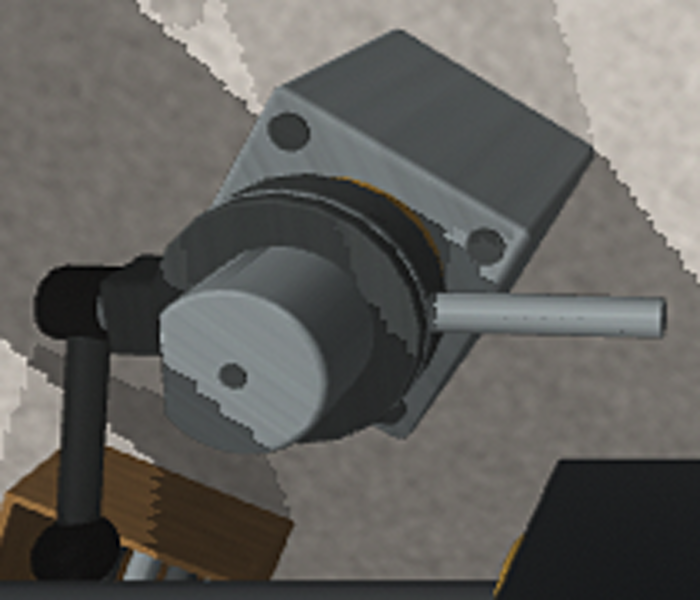

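```bash
python3 - <<'E'
from h import *
np.set_printoptions(precision=4,suppress=True)
o=get_obs(); p=cams.snapshot('wrist'); t=cams.snapshot('top')
c=lambda u,v:(55+u/3.333,200+v/3.333); ct=lambda u,v:(230+u/6,225+v/6)
P=lambda u,v,z:pix2w(p,c(u,v),z,o); T=lambda u,v,z:pix2w(t,ct(u,v),z)
ang=lambda d:np.degrees(np.arctan2(d[1],d[0]))
be=P(662,317,.1); b0=P(440,312,.1); print('bar W',be,ang(be-b0)-180)
a=P(160,318,.135);b=P(163,400,.135);print('flat W',a,b,np.hypot(*(b-a)[:2]),ang(b-a)-90)
print('hole',P(233,375,.135), T(336,339,.135))
be2=T(195,104,.1);b02=T(286,250,.1);print('bar T',be2,ang(be2-b02)-180)
h=P(75,300,.1); bl=P(75,548,.12); print('ballW',bl,'lever',ang(bl-P(83,345,.105))-90)
bl=T(592,389,.12);hh=T(437,493,.1);print('ballT',bl,'lever',ang(bl-hh)-90)
E
```

```text
bar W [0.6296 0.1265 0.1   ] -148.1130350541777
flat W [0.5368 0.0852 0.135 ] [0.5453 0.0674 0.135 ] 0.019699436151455745 -154.57076443944038
hole [0.5555 0.0814 0.135 ] [0.5544 0.0824 0.135 ]
bar T [0.6287 0.1274 0.1   ] -148.43375230052064
ballW [0.5398 0.0058 0.12  ] lever -147.94988459196554
ballT [0.5391 0.0062 0.12  ] lever -147.0373488901742
```

```bash
python3 - <<'E'
import cv2
a=cv2.imread('pics/w1b.png')[225:285,285:355]; cv2.imwrite('pics/w1d.png',cv2.resize(a,(700,600),interpolation=cv2.INTER_LANCZOS4))
E
```

```text
(no output)
```

View pics/w1d.png

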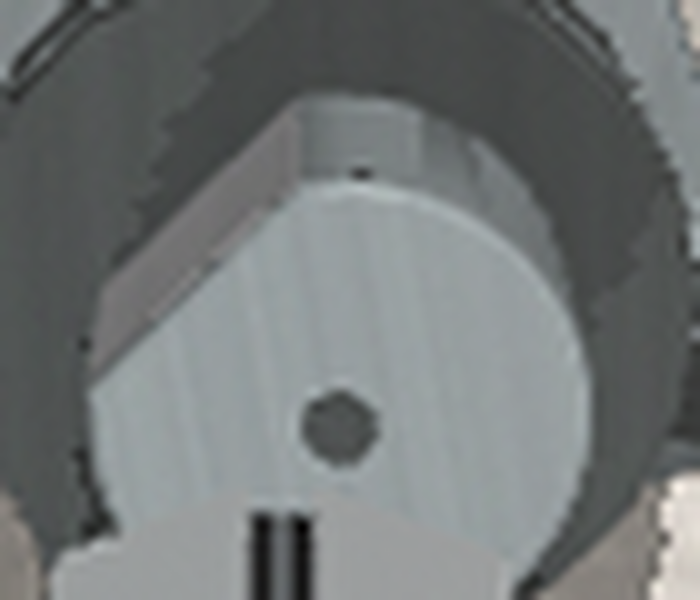

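```bash
python3 - <<'E'
from h import *
o=dict(tool_pos=np.array([0.54108195,0.08324224,0.21566581]),ee_rot=[-3.14085563,-8.33152541e-04,2.8153460])
p=cams.snapshot('wrist')
a=pix2w(p,(314.8,243.5),.135,o);b=pix2w(p,(294.2,263.2),.135,o);h=pix2w(p,(319,267.8),.135,o);d=b-a
print(a,b,h,np.hypot(*d[:2]),np.degrees(np.arctan2(d[1],d[0]))-90)
n=np.array([d[1],-d[0]])/np.hypot(*d[:2]);print(n@(a-h)[:2])
print(get_obs()['time'])
E
```

```text
[0.53695423 0.08642171 0.135     ] [0.54693056 0.06630562 0.135     ] [0.55663878 0.08324299 0.135     ] 0.02245405279020727 -153.62143483567894
0.016222652145794
6.525
```

```bash
python3 -m crank '[{"tx":0,"ty":-3,"tz":0,"twist":0,"grip":0},{"tx":0,"ty":-3,"tz":0,"twist":0,"grip":0},{"tx":0,"ty":0,"tz":5,"twist":0,"grip":0},{"tx":-1.0,"ty":0,"tz":4,"twist":0,"grip":0},{"tx":-1.2,"ty":0,"tz":0,"twist":0,"grip":0},{"tx":-0.3,"ty":0,"tz":0,"twist":0,"grip":0},{"tx":-0.3,"ty":0.04,"tz":0,"twist":2.25,"grip":0},{"tx":-0.3,"ty":0.04,"tz":0,"twist":2.25,"grip":0},{"tx":0,"ty":0,"tz":0,"twist":0,"grip":0},{"tx":1.5,"ty":0,"tz":0,"twist":0,"grip":0},{"tx":1.0,"ty":0,"tz":-4,"twist":0,"grip":0},{"tx":0,"ty":0,"tz":-6,"twist":0,"grip":0}]'
python3 -m crank '[{"tx":3,"ty":3,"tz":0,"twist":0,"grip":0},{"tx":3,"ty":3,"tz":0,"twist":0,"grip":0},{"tx":0,"ty":0,"tz":0,"twist":0,"grip":0}]'
python3 - <<'E'
from h import *
o,p=snap('top','t5'); a=p['frame'][225:325,230:350,::-1]; cv2.imwrite('pics/t5c.png',cv2.resize(a,(720,600),interpolation=cv2.INTER_CUBIC)); print(o['tool_pos'],o['ee_rot'],o['wrist_force'])
o,p=snap('wrist','w5'); print(repr(o['tool_pos']),repr(o['ee_rot']))
E
```

```text
time: 8.02
tool_pos: [0.6013, 0.1525, 0.1977]
ee_rot: [-3.136, -0.002, 2.073]
wrist_force: [0.9, 0.3, -0.1]
width: 0.0004
time: 8.4
tool_pos: [0.6268, 0.236, 0.1988]
ee_rot: [3.142, -0.0, 2.075]
wrist_force: [-0.4, -0.2, -0.1]
width: 0.0008
[0.62681491 0.2360443  0.1988126 ] [ 3.14156301e+00 -2.07879211e-04  2.07520401e+00] [-0.36353119 -0.15936645 -0.07477107]
array([0.62669542, 0.23434045, 0.19885245]) array([-3.14079304e+00,  5.75458057e-04,  2.07356806e+00])
```

View pics/t5c.png

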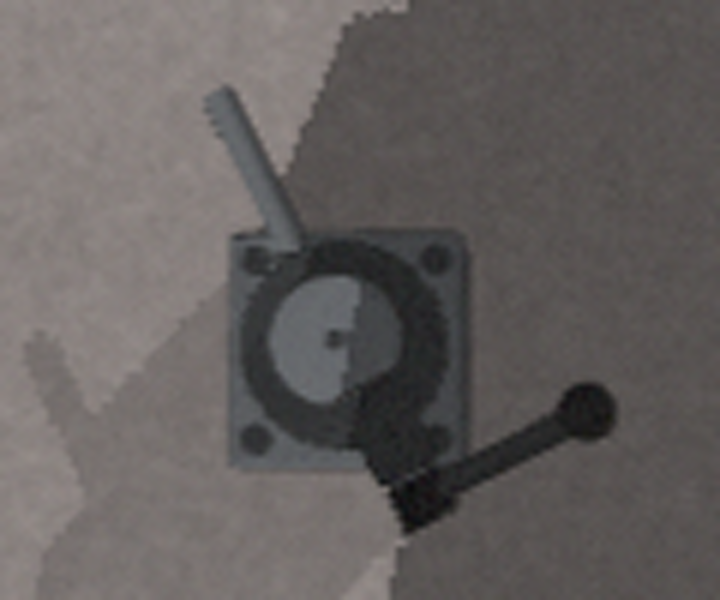

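View pics/w5.png

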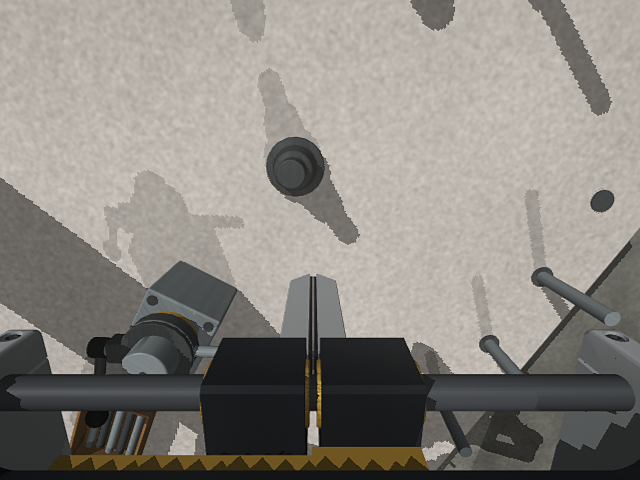

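```bash
python3 - <<'E'
from h import *
np.set_printoptions(precision=4,suppress=True)
t=cams.snapshot('top'); ct=lambda u,v:(230+u/6,225+v/6)
T=lambda u,v,z:pix2w(t,ct(u,v),z)
ang=lambda d:np.degrees(np.arctan2(d[1],d[0]))
be2=T(219,93,.1);b02=T(288,248,.1);print('bar T',be2,ang(be2-b02)-180)
bl=T(586,410,.12);hh=T(422,502,.1);print('ballT',bl,'hub',hh,'lever',ang(bl-hh)-90, 'ball',ang(bl[:2]-[.555,.083])-47.3)
# flat corners in top0 fit: edge of bright/dark
im=cv2.imread('pics/t4.png'); a=im[270:305,275:310]; cv2.imwrite('pics/t4d.png',cv2.resize(a,(595,595),interpolation=cv2.INTER_LANCZOS4))
a=cv2.imread('pics/t5.png')[270:305,275:310]; cv2.imwrite('pics/t5d.png',cv2.resize(a,(595,595),interpolation=cv2.INTER_LANCZOS4)*2)
E
```

```text
bar T [0.632  0.1199 0.1   ] -156.3283610507943
ballT [0.5328 0.0081 0.12  ] hub [0.5057 0.0582 0.1   ] lever -151.5644515824078 ball -153.76572240545084
```

View pics/t5d.png

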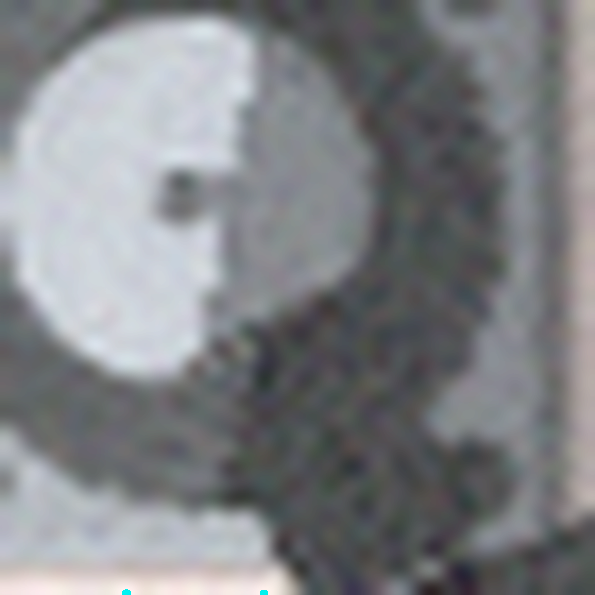

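```bash
python3 - <<'E'
from h import *
o=get_obs(); print(delta([.5345,.007,.150]),o['time'])
E
```

```text
[-15.36463506 -18.91565086   4.94923014] 8.55
```

```bash
python3 -m crank '[{"tx":-3,"ty":-3.7,"tz":0,"twist":0,"grip":0},{"tx":-3,"ty":-3.8,"tz":0,"twist":0,"grip":0},{"tx":-3.2,"ty":-3.9,"tz":0,"twist":0,"grip":0},{"tx":-3.1,"ty":-3.8,"tz":0,"twist":0,"grip":0},{"tx":-3.05,"ty":-3.7,"tz":0,"twist":0,"grip":0},{"tx":0,"ty":0,"tz":2.5,"twist":0,"grip":0},{"tx":0,"ty":0,"tz":2.4,"twist":0,"grip":0},{"tx":0,"ty":0,"tz":0,"twist":0,"grip":0},{"tx":0,"ty":0,"tz":0,"twist":0,"grip":0}]'
python3 - <<'E'
from h import *
o,p=snap('side','s6'); a=p['frame'][190:290,300:440,::-1]; cv2.imwrite('pics/s6c.png',cv2.resize(a,(770,550),interpolation=cv2.INTER_CUBIC)); print(o['tool_pos'],o['ee_rot'],o['wrist_force'])
o,p=snap('wrist','w6'); print(repr(o['tool_pos']),repr(o['ee_rot']),delta([.5345,.007,.147],o))
E
```

```text
time: 9.68
tool_pos: [0.5351, 0.0071, 0.1516]
ee_rot: [3.14, 0.001, 2.07]
wrist_force: [-0.6, 0.2, -0.5]
width: 0.0005
[0.53511736 0.00705631 0.15157957] [3.14033332e+00 9.87146971e-04 2.07032147e+00] [-0.62630473  0.16451551 -0.53287495]
array([0.53549819, 0.00723457, 0.15200489]) array([3.13953651e+00, 1.48519839e-03, 2.07067470e+00]) [ 0.02800135 -0.09987723  0.50024375]
```

View pics/s6c.png

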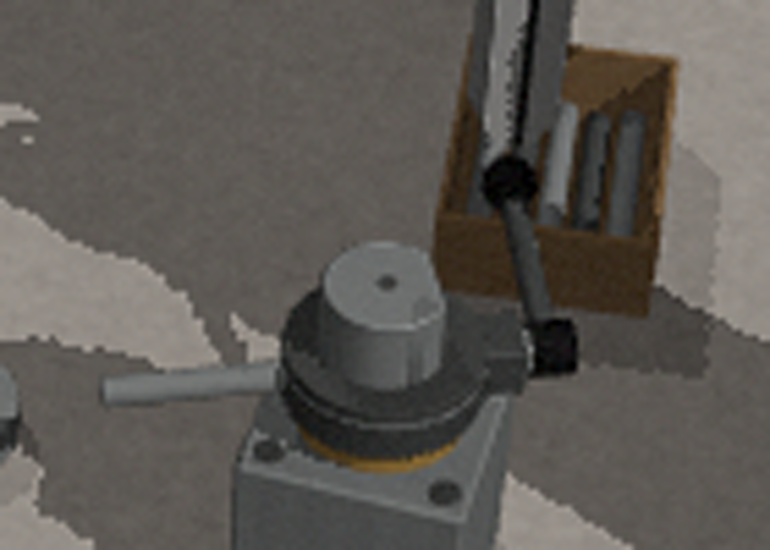

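View pics/w6.png

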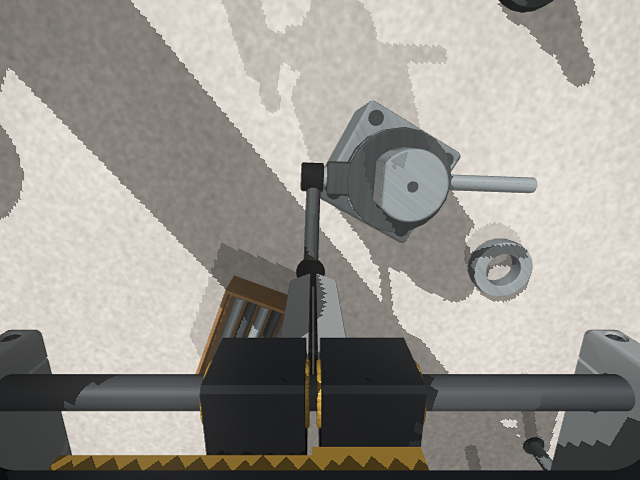

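```bash
python3 - <<'E'
import cv2
a=cv2.imread('pics/w6.png')[130:290,295:475]; cv2.imwrite('pics/w6c.png',cv2.resize(a,(675,600),interpolation=cv2.INTER_CUBIC))
E
```

```text
(no output)
```

View pics/w6c.png

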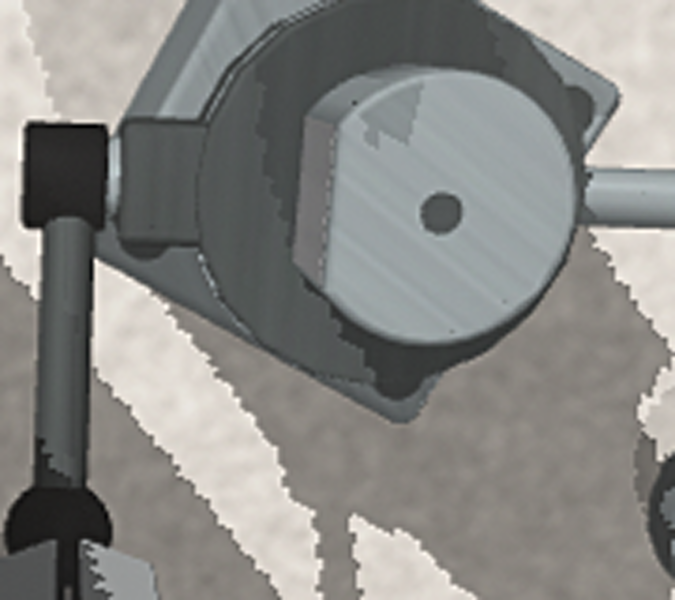

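```bash
python3 - <<'E'
from h import *
np.set_printoptions(precision=4,suppress=True)
o=dict(tool_pos=np.array([0.53549819,0.00723457,0.15200489]),ee_rot=[3.13953651e+00,1.48519839e-03,2.07067470e+00])
p=cams.snapshot('wrist'); c=lambda u,v:(295+u/3.75,130+v/3.75)
ang=lambda d:np.degrees(np.arctan2(d[1],d[0]))
a=pix2w(p,c(338,130),.135,o);b=pix2w(p,c(325,290),.135,o);print('flat',a,b,np.hypot(*(b-a)[:2]),ang(b-a)-90)
# base of flat at collar top
a=pix2w(p,c(304,118),.11,o);b=pix2w(p,c(295,265),.11,o);print('flatbase',np.hypot(*(b-a)[:2]),ang(b-a)-90)
b0=pix2w(p,(458,182.3),.1,o);b1=pix2w(p,(536,184.8),.1,o);print('bar',b1,ang(b1-b0)-180)
h=pix2w(p,c(66,215),.1,o);bl=pix2w(p,c(58,530),.1206,o);print('lever',bl,ang(bl-h)-90)
# boss edges at top z=.11
x0=pix2w(p,c(122,118),.11,o);x1=pix2w(p,c(208,120),.11,o);print('boss edge',ang(x0-x1))
h=pix2w(p,c(441,213),.135,o);print(h)
E
```

```text
flat [0.5368 0.0853 0.135 ] [0.5473 0.0649 0.135 ] 0.022916392771864334 -152.6833723221381
flatbase 0.023691093041235782 -151.94631066376138
bar [0.6359 0.1222 0.1   ] -153.1545621117318
lever [0.5337 0.0082 0.1206] -152.9059519054964
boss edge -152.63409541439236
[0.556  0.0825 0.135 ]
```

```bash
python3 -m crank '[{"tx":0,"ty":-0.05,"tz":0.5,"twist":0,"grip":0},{"tx":0,"ty":0,"tz":0.3,"twist":0,"grip":0},{"tx":0,"ty":0,"tz":0,"twist":0,"grip":0}]'
python3 -m crank '[{"tx":0,"ty":0,"tz":0.2,"twist":0,"grip":0},{"tx":0,"ty":0,"tz":0.1,"twist":0,"grip":0}]'
python3 -m crank '[{"tx":0,"ty":0,"tz":0.2,"twist":0,"grip":0}]'
python3 -m crank '[{"tx":0,"ty":0,"tz":0.2,"twist":0,"grip":0}]'
```

```text
time: 10.2
tool_pos: [0.5342, 0.0074, 0.1419]
ee_rot: [-3.141, -0.001, 2.071]
wrist_force: [0.1, 0.0, -0.1]
width: 0.0001
time: 10.45
tool_pos: [0.5345, 0.0073, 0.1394]
ee_rot: [3.142, -0.0, 2.071]
wrist_force: [-0.7, -0.5, 2.6]
width: 0.0005
time: 10.58
tool_pos: [0.5347, 0.0072, 0.1389]
ee_rot: [3.141, 0.001, 2.071]
wrist_force: [-2.4, -0.8, 7.1]
width: 0.0004
time: 10.7
tool_pos: [0.5351, 0.0068, 0.1376]
ee_rot: [3.14, 0.002, 2.071]
wrist_force: [-2.9, -2.1, 7.6]
width: 0.0008
```

```bash
python3 -m crank '[{"tx":0,"ty":0,"tz":0.2,"twist":0,"grip":0},{"tx":0,"ty":0,"tz":0.2,"twist":0,"grip":0}]'
python3 -m crank '[{"tx":0,"ty":0,"tz":0.2,"twist":0,"grip":0},{"tx":0,"ty":0,"tz":0.2,"twist":0,"grip":0}]'
python3 -m crank '[{"tx":0,"ty":0,"tz":0.2,"twist":0,"grip":0}]'
python3 -m crank '[{"tx":0,"ty":0,"tz":0.2,"twist":0,"grip":0}]'
```

```text
time: 10.95
tool_pos: [0.5357, 0.0056, 0.1343]
ee_rot: [3.14, 0.005, 2.07]
wrist_force: [-1.9, -4.2, 8.3]
width: 0.0004
time: 11.2
tool_pos: [0.5362, 0.0046, 0.1307]
ee_rot: [3.139, 0.008, 2.07]
wrist_force: [-0.6, -6.3, 9.1]
width: 0.0002
time: 11.32
tool_pos: [0.5365, 0.0042, 0.1289]
ee_rot: [3.139, 0.009, 2.07]
wrist_force: [-0.7, -5.3, 9.5]
width: 0.0008
time: 11.45
tool_pos: [0.5368, 0.0042, 0.127]
ee_rot: [3.138, 0.009, 2.07]
wrist_force: [0.2, -7.6, 9.3]
width: 0.0004
```

```bash
python3 -m crank '[{"tx":-0.25,"ty":0,"tz":0.1,"twist":0,"grip":0},{"tx":0,"ty":0,"tz":0.1,"twist":0,"grip":0}]'
python3 -m crank '[{"tx":0,"ty":0,"tz":0.2,"twist":0,"grip":0}]'
python3 -m crank '[{"tx":0,"ty":0,"tz":0.2,"twist":0,"grip":0}]'
```

```text
time: 11.7
tool_pos: [0.5372, 0.0034, 0.1242]
ee_rot: [3.139, 0.005, 2.07]
wrist_force: [-1.1, -2.9, 7.3]
width: 0.0002
time: 11.82
tool_pos: [0.5373, 0.0031, 0.1224]
ee_rot: [3.139, 0.006, 2.07]
wrist_force: [-0.6, -3.5, 8.1]
width: 0.0007
time: 11.95
tool_pos: [0.5375, 0.0029, 0.1204]
ee_rot: [3.139, 0.007, 2.07]
wrist_force: [0.7, -5.2, 8.9]
width: 0.001
```

```bash
python3 -m crank '[{"tx":-0.05,"ty":0,"tz":0.2,"twist":0,"grip":0}]'
python3 -m crank '[{"tx":0,"ty":0,"tz":0.2,"twist":0,"grip":0}]'
python3 -m crank '[{"tx":0,"ty":0,"tz":0.15,"twist":0,"grip":0}]'
```

```text
time: 12.08
tool_pos: [0.5376, 0.0026, 0.1184]
ee_rot: [3.139, 0.006, 2.07]
wrist_force: [-0.9, -3.7, 8.0]
width: 0.0007
time: 12.2
tool_pos: [0.5377, 0.0024, 0.1163]
ee_rot: [3.139, 0.007, 2.07]
wrist_force: [-0.1, -5.0, 7.8]
width: 0.0004
time: 12.32
tool_pos: [0.5377, 0.0023, 0.1148]
ee_rot: [3.139, 0.007, 2.07]
wrist_force: [-0.6, -4.9, 8.0]
width: 0.0006
```

```bash
python3 -m crank '[{"tx":-0.1,"ty":0,"tz":0.2,"twist":0,"grip":0}]'
python3 -m crank '[{"tx":0,"ty":0,"tz":0.2,"twist":0,"grip":0}]'
python3 -m crank '[{"tx":0,"ty":0,"tz":0.15,"twist":0,"grip":0}]'
python3 -m crank '[{"tx":0,"ty":0,"tz":0.15,"twist":0,"grip":0}]'
```

```text
time: 12.45
tool_pos: [0.5378, 0.0021, 0.1127]
ee_rot: [3.139, 0.005, 2.07]
wrist_force: [-2.3, -2.4, 7.5]
width: 0.0003
time: 12.58
tool_pos: [0.5378, 0.0021, 0.1105]
ee_rot: [3.139, 0.005, 2.07]
wrist_force: [-0.5, -3.4, 7.2]
width: 0.0005
time: 12.7
tool_pos: [0.5378, 0.0021, 0.109]
ee_rot: [3.139, 0.005, 2.07]
wrist_force: [-0.4, -2.6, 8.3]
width: -0.0
time: 12.82
tool_pos: [0.5378, 0.0021, 0.1078]
ee_rot: [3.139, 0.005, 2.07]
wrist_force: [-2.1, -3.4, 10.1]
width: 0.0007
```

```bash
python3 -m crank '[{"tx":0,"ty":0,"tz":0.15,"twist":0,"grip":0}]'
python3 -m crank '[{"tx":0,"ty":0,"tz":0.1,"twist":0,"grip":0}]'
python3 -m crank '[{"tx":0,"ty":0,"tz":0.1,"twist":0,"grip":0}]'
```

```text
time: 12.95
tool_pos: [0.5379, 0.0022, 0.1068]
ee_rot: [3.139, 0.005, 2.071]
wrist_force: [-2.9, -2.4, 11.4]
width: 0.0007
time: 13.08
tool_pos: [0.5379, 0.0022, 0.1063]
ee_rot: [3.139, 0.005, 2.071]
wrist_force: [-3.6, -2.8, 12.9]
width: 0.0005
time: 13.2
tool_pos: [0.5381, 0.0022, 0.1058]
ee_rot: [3.138, 0.006, 2.071]
wrist_force: [-3.6, -2.8, 13.2]
width: 0.0007
```

```bash
python3 -m crank '[{"tx":0,"ty":0,"tz":0.1,"twist":0,"grip":0}]'
python3 -m crank '[{"tx":0,"ty":0,"tz":0.1,"twist":0,"grip":0}]'
python3 -m crank '[{"tx":0,"ty":0,"tz":0.05,"twist":0,"grip":0}]'
```

```text
time: 13.32
tool_pos: [0.5382, 0.0022, 0.1052]
ee_rot: [3.138, 0.006, 2.071]
wrist_force: [-4.5, -2.2, 16.5]
width: 0.0006
time: 13.45
tool_pos: [0.5383, 0.0022, 0.1047]
ee_rot: [3.138, 0.006, 2.071]
wrist_force: [-4.9, -2.8, 18.1]
width: 0.0003
time: 13.58
tool_pos: [0.5384, 0.0022, 0.1044]
ee_rot: [3.137, 0.006, 2.071]
wrist_force: [-4.4, -3.7, 18.0]
width: 0.0004
```

```bash
python3 -m crank '[{"tx":0,"ty":0,"tz":0,"twist":0,"grip":0}]'
python3 -m crank '[{"tx":0,"ty":0,"tz":-0.2,"twist":0,"grip":0},{"tx":0,"ty":0,"tz":-0.3,"twist":0,"grip":0},{"tx":0,"ty":0,"tz":-0.5,"twist":0,"grip":0},{"tx":0,"ty":0,"tz":-2,"twist":0,"grip":0},{"tx":0,"ty":0,"tz":-3,"twist":0,"grip":0},{"tx":0,"ty":0,"tz":0,"twist":0,"grip":0},{"tx":0,"ty":0,"tz":0,"twist":0,"grip":0}]'
python3 - <<'E'
from h import *
o,p=snap('wrist','w7'); print(repr(o['tool_pos']),repr(o['ee_rot']),o['wrist_force'])
a=p['frame'][120:300,270:470,::-1]; cv2.imwrite('pics/w7c.png',cv2.resize(a,(660,594),interpolation=cv2.INTER_CUBIC))
o,p=snap('side','s7'); a=p['frame'][190:290,300:440,::-1]; cv2.imwrite('pics/s7c.png',cv2.resize(a,(770,550),interpolation=cv2.INTER_CUBIC))
E
```

```text
time: 13.7
tool_pos: [0.5384, 0.0022, 0.1045]
ee_rot: [3.137, 0.006, 2.071]
wrist_force: [-4.8, -3.3, 17.5]
width: 0.0006
time: 14.58
tool_pos: [0.5357, 0.004, 0.1575]
ee_rot: [-3.14, -0.001, 2.071]
wrist_force: [0.1, 1.3, -0.6]
width: 0.0003
array([0.53571298, 0.00403427, 0.15748466]) array([-3.13989279e+00, -1.49115286e-03,  2.07123639e+00]) [ 0.13768816  1.273916   -0.60970927]
```

View pics/w7c.png

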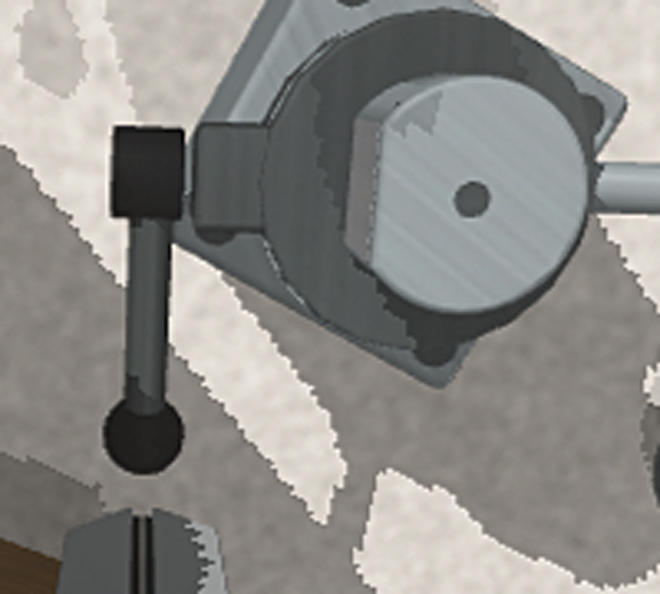

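View pics/s7c.png

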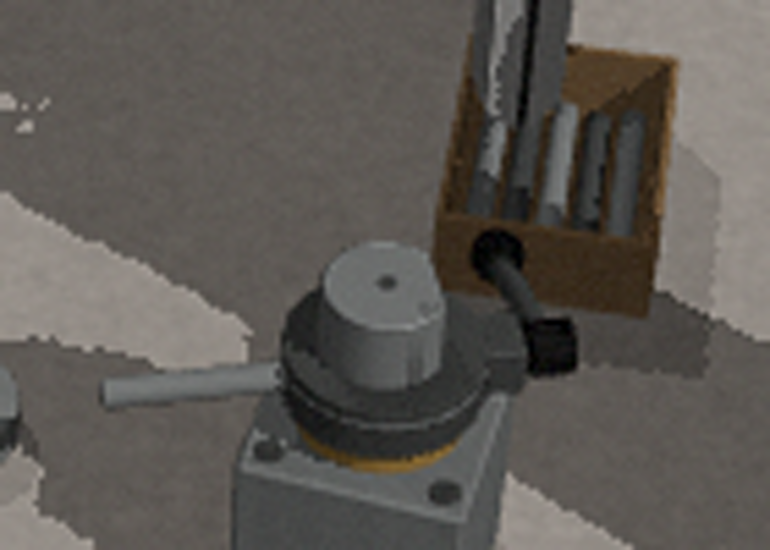

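```bash
python3 - <<'E'
from h import *
from scipy.optimize import least_squares
o=dict(tool_pos=np.array([0.53571298,0.00403427,0.15748466]),ee_rot=[-3.13989279,-1.49115286e-03,2.07123639])
w=cams.snapshot('wrist'); s=cams.snapshot('side')
uw=np.array([270+144/3.3,120+434/3.3]); us=np.array([300+497/5.5,190+255/5.5])
f=lambda X:np.r_[w2pix(w,X,o)-uw,w2pix(s,X)-us]
r=least_squares(f,[.536,.005,.09]);print(r.x,r.fun, .35+np.arcsin((.1-r.x[2])/.06))
c=lambda u,v:(270+u/3.3,120+v/3.3)
a=pix2w(w,c(383,120),.135,o);b=pix2w(w,c(372,262),.135,o)
ang=lambda d:np.degrees(np.arctan2(d[1],d[0]));print(ang(b-a)-90)
h=pix2w(w,c(149,215),.1,o);bl=pix2w(w,c(144,434),r.x[2],o);print(ang(bl-h)-90)
for q in ['holder','drill_box','spare_collar']:
    t=cams.snapshot('top'); x=cams.outline_of(t,q); print(q,x and x[0]['centre'])
print(get_obs()['time'],get_obs()['wrist_force'])
E
```

```text
[0.53600314 0.00434116 0.08078659] [-0.53213263 -0.29303203 -1.38481601 -0.45482945] 0.6759653182415566
-152.45132910354985
-152.3319807147636
holder [195.5, 269.8]
drill_box [403.0, 288.4]
spare_collar [303.7, 211.4]
15.075 [-0.11619899  0.21233652  0.66962032]
```

```bash
python3 -m crank '[{"tx":0,"ty":0,"tz":-4,"twist":0,"grip":0},{"tx":-4,"ty":4,"tz":-3,"twist":0,"grip":0},{"tx":-5,"ty":4,"tz":0,"twist":0,"grip":0},{"tx":-5,"ty":4,"tz":0,"twist":0,"grip":0},{"tx":-5,"ty":4,"tz":0,"twist":0,"grip":0},{"tx":0,"ty":0,"tz":0,"twist":0,"grip":0},{"tx":0,"ty":0,"tz":0,"twist":0,"grip":0}]'
python3 - <<'E'
from h import *
o,p=snap('top','t8'); print(o['tool_pos'])
E
```

```text
time: 15.95
tool_pos: [0.7621, -0.0839, 0.2269]
ee_rot: [-3.14, -0.002, 2.071]
wrist_force: [-0.7, 0.1, 1.1]
width: 0.0004
[ 0.76207491 -0.08389805  0.22690732]
```

View pics/t8.png

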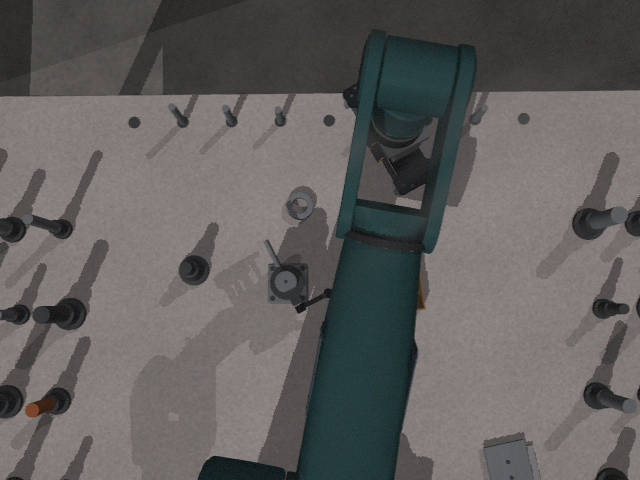

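```bash
python3 -c "
from bench import *
print(get_obs()['qvel'].round(3),get_obs()['wrist_force']); print(ticket.close_job())"
```

```text
[ 0.009 -0.06   0.007  0.    -0.001 -0.   ] [0.51230703 0.93895012 0.02597994]
the job is handed in; nothing more can be done
None
```

I turned the collar about 46° clockwise by pushing its tommy bar with the closed fingertips. I then pushed the lever ball down past the stop, let go, backed the arm clear and handed the job in at about 16 s.

- **Facing:** before tightening, the collar and the flat agreed to within about half a degree. After tightening, the picture gave -152.3° for the collar and -152.5° for the flat. The earlier, coarser readings of the flat had spread from -149° to -155°. I turned the collar a few degrees more after the closer look.
- **Stop and push:** the ball moved against drag alone, 7 to 9 N vertical, until the lever reached about 0.53 rad. That is deeper than any stop on the round (0.42 at most), so the screw was on the flat. Beyond the stop the force rose to about 18 N vertical, about 19 N with the sideways part. That is over the 16 N asked for and under the 22 N limit.
- **After letting go:** the lever stayed down, at about 0.61 rad from the tool height at full push and 0.68 rad from the two-camera estimate, which is a rough one. I did not push again to check the screw's holding force. I expect about 25 N, worked out from the given drag.
- **Bystanders:** the holder and the spare ring are where they were in the last top view. The arm hid most of the drill box, but the corner that showed was in its old place. The wrist force read about zero at the end.

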